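# Load a press mould into the tilted, sprung-jaw mould stand

### The job

Mount the grey press mould on the tilted mould stand: pull the sprung jaw out by its black T-handle until the catch holds it open, set the grey mould relief side up and flat on the sloping bed, between the lower ledge and the upper rail and with its long side along the ledge. Let go of it, then press the red catch pad so that the jaw springs in and clamps the mould against the fence. Leave the two white moulds where they are.

Things in the scene. Friction and masses are not known exactly. Their poses are not given: they have to be found in the camera images.
- seat (a point): Seat of the mould stand (fixed): on its plywood bed, sloping 30 degrees, the low edge to the robot's left, the T-handle end towards the robot; the middle of the clamped mould's underside belongs here, 52 mm above the table. x points up the slope, y level to the fence, z square out of the bed. Aluminium ledge (face at x=-31 mm) and upper rail (x=+33 mm), 8 mm high and thick, bound a 64 mm channel along y.
- fence_face (a point): Foot of the fence's rubber face, in the channel's middle, at y=+38 mm of the seat, axes as the seat's; the fence is 22 mm high and 14 mm thick. From it towards the housing the channel is free for 52 mm with the jaw shut and 90 mm with it held open; the jaw is 24 mm high, 13 mm thick. Ledge and rail have finger gaps from y=-34 to +14 mm of the seat.
- housing_top (a point): Middle of the top of the blue housing (46 mm along x, 40 mm along y, 28 mm high) that guides the jaw's bar; at y=-92 mm of the seat, axes as the seat's. The catch rocker is on top of it; the catch's steel nose overhangs the housing's handle-side end by 9 mm, and the plywood bed ends 6 mm beyond that end.
- jaw_handle (a point): Middle of the black crossbar of the jaw's T-handle: round, 62 mm long, 15 mm thick (17 at its ends), lying along the slope (seat x), 44 mm above the bed's plane, on a flat steel upright (16 by 8 mm) at the outer end of the jaw's 12 mm square bar, whose top is 24 mm below this point. Axes as the seat's. Shut, 36 mm of free space separate it from the catch's nose. Pull it along -y of the seat.
- jaw (a joint): How far the jaw is pulled out, m: 0 shut, 0.045 at its stop. A spring pushes it shut, 6 N at 0 rising to 10.5 N at the stop; damped (1 N per 40 mm/s). From about 0.039 on the catch's nose drops behind a shoulder on the bar, and then holds the jaw at about 0.038; pull to the stop to be sure. With the mould clamped it stands at about 0.024.
- catch_pad (a point): Middle of the top of the ribbed red thumb pad (30 by 26 mm) of the catch, above the housing's fence-side end, about 51 mm above the bed's plane at rest. Its face leans 23 degrees to the bed, rising towards the fence. Press it towards the bed (-z of the seat) with 5 to 10 N; it goes down 8 to 12 mm. The attitude turns with the rocker and at rest equals the seat's.
- catch (a joint): Angle of the catch rocker in rad: 0 at rest with its nose down (holding, if the jaw is out), up to 0.5 with the pad pressed down. From about 0.3 it lets the jaw go; its own light spring brings it back to 0.
- grey_mould: The grey-brown plaster press mould, a block 59 mm (its x) by 76 mm (its y) by 29 mm high with a relief in its upper face, 0.08 to 0.17 kg, darker than the white ones. It starts flat on the table, relief up, in one of two places; a white mould lies in the other, a second one further off. Origin at the centre of its underside.
- grey_mould_centre (a point): Centre of the grey mould, 14.5 mm above its underside; x along its 59 mm side, y along its 76 mm side, z towards the relief.
- white_mould_a_centre (a point): Centre of a white press mould, 59 by 76 by 27 mm, lying on the table, 14.5 mm above its underside; leave it there.
- white_mould_b_centre (a point): Centre of the other white press mould, 60 by 75 by 29 mm, lying on the table; leave it there.
Not all that is in view belongs to the job. What is shaped like the grey_mould but green is not meant.

How it is judged:
By the outcome, as a careful person would: the job done as asked, in the order asked, and still so for the second after the job is handed in, with the robot touching nothing.
It also fails if it takes over 67 s, if anything falls off the work surface, if the arm or the gripper's body presses on something with over 40 N, if the wrist force passes 120 N, or if a joint passes its speed limit or range.

### The arm

A 6-joint arm with a two-finger parallel gripper is mounted at the origin on a cart in front of the work surface, level with it; the furniture and walls round the work are solid. World frame = base frame: x ahead of the robot, y to its left, z up, the work surface at z = 0. Lengths are in mm, angles in rad, forces in N, time in s.
With the tool pointing down it reaches from about 375 to 900 mm from the base axis. Payload 3.1 kg.
Tool frame: the origin (TCP) lies midway between the tips of the shut fingers; the grasp point (between the pads) lies 19 mm behind it (bot.tcp_to_grasp is the distance from the TCP to the grasp point, in mm); x points along the fingers, y is the direction in which the jaws open and shut, and the axes are right-handed (so a half turn about x gives the same grasp; the last joint's range is limited). The gripper opens to 87 mm and grips with 3 to 60 N. Pads are 19 mm wide; open, the fingers measure 117 mm over their backs; the gripper's body (75 mm by 190 mm) begins 51 mm behind the grasp point.
Start: joints at [1.133, 0.527, 1.433, -0, 1.181, -0.178], TCP at [160.514, 604.013, 194.048] pointing down, gripper open.
Joint ranges: [-3.08, 3.08], [-0.75, 2.2], [0.22, 2.44], [-1.43, 4.57], [0, 2.65], [-2.85, 2.85]. Speed limits (rad/s): [2.79, 2.79, 3.14, 3.14, 3.14, 3.14].

### API

Orientations are given as a rotation vector (axis times angle).
In Python, from station import bot gives the robot as it stands.
- The arm moves only by the tool drive_tool, never from a script. Its argument "commands" is a list of rows, each a list of 6 numbers: the shift along the tool's x, y, z scaled (see below), then the turn, a rotation vector about the tool's x, y, z scaled (see below). A call has 1 to 20 rows; each row shifts and turns the commanded pose from where the row before left it, along the tool's axes as they then stand; what a row does not reach is not made up. The controller multiplies each number of a shift by 2 cm and each number of a turn by 0.1 rad. A row lasts 1/10 s, in which the tool goes at most 50 mm and 8.59 degrees, less where a joint would pass 70% of its speed; a pose out of reach is approached as far as the arm can. A call with a number of a shift or a turn outside -1 to 1 is refused whole. A call with a gripper value outside its range is refused whole. "gripper" is the opening, from -1 (shut) to 1 (fully open), so that 0 is half open, set as the call begins (left out, the last holds). The fingers move at their own pace and stop on an object; the grip force is fixed at half the most. Time passes only in rows, so rows that do not move let the fingers close. It gives the time, the measured TCP pose, the force and the opening at its end, in the units of the state.
- bot.state(): the state, without advancing time (a new reading comes with each control period).
- bot.get_image(name): name is "scene" or "top" or "wrist"; returns a dict with "img" (420x560x3 uint8, blue, green, red), "z_map" (420x560 float32, mm along the optical axis (not along the pixel's ray), 0 where there is no reading), "mtx" (3x3 intrinsics, pixels), "extrinsics" (4x4, takes a point from camera to world coordinates). Camera axes: x right, y up, looking along -z (the intrinsics and any distortion apply to the point x, -y, -z); pixel columns grow to the right and rows downward; lengths in mm; the calibration is good to about 2 mm. A picture is of the moment at which its call begins.
- bot.hand_in(): hands the job in, once; it reports no verdict.
The state is a dict: "time_s": time; "qpos": joint angles; "qvel": joint speeds; "joint_torque": joint torques, N m; "position": TCP position; "tcp_rot": TCP orientation; "ft_force": force on the tool from outside, world axes, zero at the start; "wrist_torque": the same for the moment, N m; "grip_width": finger opening in mm.
Only numpy, scipy, OpenCV 4.12 (cv2) and the standard library are available. Lean on these libraries where they do the work, as an engineer would, in place of code of your own. Each camera call takes 0.05 s, during which the arm holds its last target. There are 200 camera calls.

## Working session

There is one attempt and no reset: what is moved stays moved. The work goes in short steps, Python scripts to look and compute and a tool call to move; the robot and the scene stay as the last step left them, time stands still between calls to the robot, and variables do not carry over. Pictures are saved under pics/ and viewed, about 8 in all and at most 12, crops included, and the job is handed in when it is done.

Besides the shell and the picture viewer there is one more tool, called after ">>>" as name([rows], argument=value, ...), one row to a line, values as JSON. drive_tool: Moves the arm, as the interface text tells. Its arguments: {"type":"object","properties":{"commands":{"type":"array"},"gripper":{"type":"number"}},"required":["commands"]}

```bash
ls; mkdir -p pics; cat > h.py <<'E'
import numpy as np, cv2
from scipy.spatial.transform import Rotation as R
from station import bot
def cloud(d):
    z=d['z_map']; K=d['mtx']; v,u=np.mgrid[:z.shape[0],:z.shape[1]]
    p=np.stack([(u-K[0,2])/K[0,0]*z,-(v-K[1,2])/K[1,1]*z,-z],-1)
    T=d['extrinsics']; w=p@T[:3,:3].T+T[:3,3]; w[z<=0]=np.nan; return w
def snap(*names):
    for n in names:
        d=bot.get_image(n); cv2.imwrite(f'pics/{n}_{int(bot.state()["time_s"]*100)}.png',d['img']); np.savez(f'{n}.npz',img=d['img'],w=cloud(d),mtx=d['mtx'],ext=d['extrinsics'],z=d['z_map'])
E
python3 - <<'E'
from h import *
snap('scene','top'); s=bot.state(); print(s)
a=cv2.imread(sorted(__import__('glob').glob('pics/scene*'))[0]); b=cv2.imread(sorted(__import__('glob').glob('pics/top*'))[0])
cv2.imwrite('pics/m1.png',np.vstack([a,b])[:, :]) if 0 else None
E
ls pics
```

```text
pics
{'time_s': 0.1, 'qpos': array([ 1.13247985e+00,  5.28330159e-01,  1.43377851e+00, -5.66388680e-05,
        1.18140842e+00, -1.78506703e-01]), 'qvel': array([ 0.0004863 , -0.00106486, -0.00413473, -0.00096116, -0.00044538,
       -0.00101801]), 'joint_torque': array([-5.65749542e-04, -4.40984344e+01, -1.77150285e+01,  6.34594518e-02,
        5.34219830e-02, -4.61208356e-05]), 'position': array([160.24301605, 603.3644425 , 193.19461161]), 'tcp_rot': array([ 0.20249235,  1.56169304, -0.20540451]), 'ft_force': array([-0.43391595,  0.03593114,  0.46703969]), 'wrist_torque': array([ 0.00522119,  0.0209403 , -0.03169469]), 'grip_width': 86.89415008830984}
scene_5.png
top_10.png
```

View pics/scene_5.png

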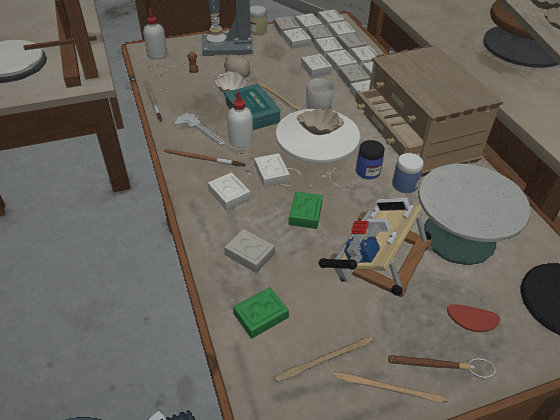

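View pics/top_10.png

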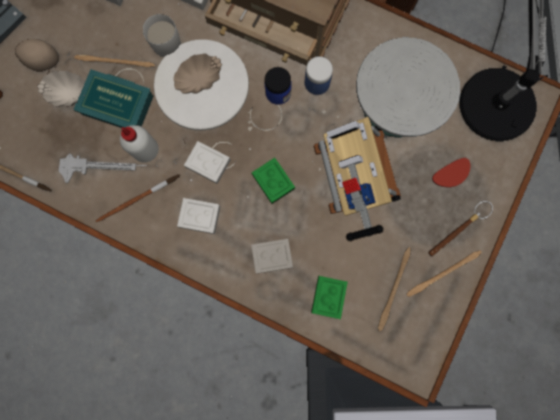

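```bash
python3 - <<'E'
from h import *
for n,pts in dict(top=[(271,256),(198,215),(207,161),(273,180),(329,297),(365,232),(350,186),(362,197),(350,160),(347,131),(382,145),(335,200),(372,180)],scene=[(250,250),(337,264),(360,227),(390,206)]).items():
    f=np.load(n+'.npz'); w=f['w']; print(n)
    for u,v in pts: print((u,v),np.round(np.nanmedian(w[v-1:v+2,u-1:u+2].reshape(-1,3),0)),f['img'][v,u])
f=np.load('top.npz');w=f['w'];img=f['img']
# crops
c=img[90:255,300:420]; s=cv2.resize(c,None,fx=3.5,fy=3.5,interpolation=3)
f2=np.load('scene.npz'); c2=f2['img'][185:305,310:440]; s2=cv2.resize(c2,None,fx=2.9,fy=2.9*1,interpolation=3)
H=max(s.shape[0],s2.shape[0]); o=np.zeros((H,s.shape[1]+s2.shape[1],3),np.uint8); o[:s.shape[0],:s.shape[1]]=s; o[:s2.shape[0],s.shape[1]:]=s2
cv2.imwrite('pics/crop1.png',o); print(o.shape)
# grey mould: points 15<z<40 near
w_=w[225:290,240:305].reshape(-1,3); m=(w_[:,2]>20)&(w_[:,2]<40); r=cv2.minAreaRect(w_[m][:,:2].astype(np.float32)); print('grey',r,np.median(w_[m][:,2]), cv2.boxPoints(r))
w_=f2['w'][225:275,220:280].reshape(-1,3); m=(w_[:,2]>20)&(w_[:,2]<40); r=cv2.minAreaRect(w_[m][:,:2].astype(np.float32)); print('grey',r,np.median(w_[m][:,2]))
# table z
print(np.nanmedian(w[200:240,220:240,2]))
# bed plane: plywood colour
hsv=cv2.cvtColor(img,cv2.COLOR_BGR2HSV)[90:255,300:420]; ww=w[90:255,300:420]
print(hsv[145-90,382-300],hsv[90,72])
m=(hsv[...,1]>70)&(hsv[...,2]>120)&(hsv[...,0]>12)&(hsv[...,0]<28)&(ww[...,2]>10)&(ww[...,2]<110)
p=ww[m]; 
for i in range(6):
    c=np.median(p,0); A=np.c_[p[:,:2],np.ones(len(p))]; k=np.linalg.lstsq(A,p[:,2],rcond=None)[0]; e=p[:,2]-A@k; p=p[abs(e)<max(3,1.5*e.std())]
nn=np.array([-k[0],-k[1],1]); nn/=np.linalg.norm(nn); print(len(p),k,nn,np.degrees(np.arccos(nn[2])),e.std(),p.min(0),p.max(0))
E
```

```text
top
(271, 256) [456. 275.  25.] [125 134 140]
(198, 215) [542. 421.  25.] [173 179 182]
(207, 161) [654. 403.  24.] [176 181 185]
(273, 180) [611. 268.  26.] [ 51 110  38]
(329, 297) [373. 162.  26.] [ 52 112  39]
(365, 232) [493.  97.  98.] [13 12 12]
(350, 186) [581. 122.  97.] [ 25  26 138]
(362, 197) [560.  99.  89.] [87 68 60]
(350, 160) [636. 116.  77.] [166 161 162]
(347, 131) [696. 119.  73.] [36 36 37]
(382, 145) [684.  37.  12.] [ 40  66 105]
(335, 200) [567. 142.  21.] [109 109 108]
(372, 180) [598.  73.  66.] [101 144 168]
scene
(250, 250) [448. 266.  26.] [139 146 148]
(337, 264) [485.  96.  97.] [32 31 33]
(360, 227) [579. 119.  96.] [19 16 89]
(390, 206) [693. 127.  61.] [18 14 23]
(578, 797, 3)
grey ((456.99420166015625, 273.60455322265625), (57.85398483276367, 74.84525299072266), 8.188865661621094) 24.26943977406802 [[423.0318  306.52536]
 [433.6925  232.44324]
 [490.9566  240.68375]
 [480.2959  314.76587]]
grey ((454.4947814941406, 274.5850830078125), (61.11334991455078, 76.9422607421875), 8.181539535522461) 23.511196843846733
-0.7107961072683793
[ 12 158 105] [ 19 102 168]
2201 [ 0.12009101 -0.55934705 34.82347255] [-0.10423832  0.48551011  0.86799441] 29.773592640559606 1.4104396940181707 [536.66200309  42.65844655  26.30919118] [723.14500076 160.57714145  78.67247573]
```

View pics/crop1.png

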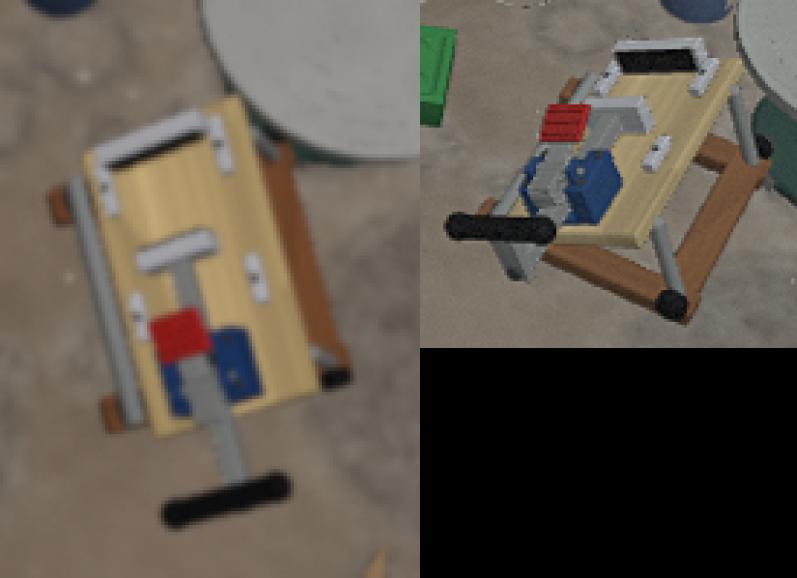

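```bash
cat > fit.py <<'E'
from h import *
import sys
def frame(yaw): # seat axes
    hx=np.array([np.sin(yaw),-np.cos(yaw),0]); y=np.array([np.cos(yaw),np.sin(yaw),0])
    x=hx*np.cos(np.pi/6)+np.array([0,0,.5]); return np.c_[x,y,np.cross(x,y)]
def boxmid(q,sel,name):
    p=q[sel]; 
    if len(p)<10: print(name,'few',len(p)); return
    r=cv2.minAreaRect(p[:,:2].astype(np.float32)); lo,hi=np.percentile(p,[3,97],0)
    print(name,len(p),'rect',np.round(r[0],1),np.round(r[1],1),round(r[2],1),'lo',np.round(lo,1),'hi',np.round(hi,1),'med',np.round(np.median(p,0),1))
def report(n,O,yaw):
    f=np.load(n+'.npz'); q=(f['w'].reshape(-1,3)-O)@frame(yaw); c=f['img'].reshape(-1,3).astype(int)
    near=(abs(q[:,0])<65)&(q[:,1]>-215)&(q[:,1]<70)
    b,g,r=c.T; z=q[:,2]; y=q[:,1]
    print(n)
    boxmid(q,near&(r>1.8*g)&(r>1.8*b)&(z>30),'red')
    boxmid(q,near&(y>25)&(z>15)&(z<30),'fence')
    boxmid(q,near&(y>-60)&(y<10)&(z>15)&(z<30),'jaw')
    boxmid(q,near&(b>1.25*r)&(z>15)&(z<40),'blue')
    boxmid(q,near&(y<-125)&(z>34)&(z<56),'handle')
    boxmid(q,near&(z>-3)&(z<3)&(r>1.25*b)&(y<35)&(y>-70),'bed')
    boxmid(q,near&(z>5)&(z<11)&(q[:,0]<-25)&(y<40)&(y>-80)&(np.ptp(c,1)<25),'ledge')
    boxmid(q,near&(z>5)&(z<11)&(q[:,0]>25)&(y<40)&(y>-80)&(np.ptp(c,1)<25),'rail')
E
cat > tgt.py <<'E'
from fit import *
def show(name,pos,rot):
    "shift (in rows x 20mm, tool axes) and turn (x0.1rad) from now"
    s=bot.state(); Rt=R.from_rotvec(s['tcp_rot']); d=Rt.inv().apply(np.array(pos)-s['position']); t=(Rt.inv()*R.from_matrix(rot)).as_rotvec()
    print(name,'shift/20:',np.round(d/20,2),'turn/.1:',np.round(t/.1,2))
E
python3 - <<'E'
from fit import *
s=bot.state(); print(R.from_rotvec(s['tcp_rot']).as_matrix().round(3))
yaw=np.arctan2(.21,.977)
# seat guess: housing top from top cam
h=np.array([560,99,89.]); F=frame(yaw); O=h-F@np.array([10,-92,28])
k=(52-O[2]); O=np.array([630,105,52.])
for n in('top','scene'): report(n,O,yaw)
E
```

```text
[[-0.001  0.257  0.966]
 [-0.002  0.966 -0.257]
 [-1.    -0.002 -0.   ]]
top
red 191 rect [  0.5 -43.8] [23.1 29.2] 88.3 lo [-12.7 -54.9  45.3] hi [ 14.1 -33.2  55.8] med [  1.1 -44.5  51.1]
fence 73 rect [17.  68.3] [ 5.1 94.7] 88.9 lo [-26.   66.4  15.3] hi [63.6 69.9 24.8] med [ 3.  68.1 19.4]
jaw 319 rect [  0.2 -25. ] [69.9 48.8] 89.9 lo [-21.  -59.1  15.9] hi [23.5  9.1 29.5] med [  4.7 -13.4  24.4]
blue 251 rect [  0.9 -63.5] [38.7 47. ] 89.4 lo [-19.9 -82.3  17.7] hi [ 24.  -46.7  39.1] med [ 16.3 -66.3  28. ]
handle 304 rect [   0.9 -135.7] [16.  72.5] 89.3 lo [ -32.6 -143.    44.5] hi [  34.7 -128.8   53. ] med [   2.4 -136.3   50. ]
bed 1442 rect [ -6.3 -17.5] [117.1 104.7] 0.0 lo [-45.2 -65.8  -2.6] hi [50.4 33.   2.2] med [20.7 -8.2 -0.2]
ledge 42 rect [-34.6 -18.8] [26.   7.2] 85.0 lo [-38.5 -31.2   5.6] hi [-31.1  -6.6  10. ] med [-34.4 -19.3   7.3]
rail 53 rect [ 37.6 -19.6] [ 8.2 26.5] 1.1 lo [ 33.8 -32.1   5.9] hi [41.2 -7.4 10.1] med [ 37.3 -19.6   7.9]
scene
red 187 rect [ -1.2 -46.9] [25.8 30.8] 88.9 lo [-14.6 -57.   44.2] hi [ 12.3 -35.4  56.3] med [ -0.2 -47.2  50.8]
fence 124 rect [16.4 65.3] [ 8.5 96.3] 88.9 lo [-28.   63.3  15.2] hi [62.9 69.3 24.3] med [ 0.2 66.4 19.8]
jaw 319 rect [ -0.3 -24.8] [69.5 47.5] 89.5 lo [-18.2 -58.5  15.8] hi [21.5  8.5 29.1] med [ 3.1 -6.4 21.8]
blue 284 rect [  1.5 -13.6] [165.3  48.1] 88.1 lo [-22.6 -85.6  15.8] hi [22.3 64.6 39.1] med [ 15.5 -72.9  27. ]
handle 356 rect [  -1.5 -139.2] [15.6 72.4] 88.7 lo [ -32.7 -145.7   36.9] hi [  33.4 -133.8   52.8] med [   2.1 -142.2   49.2]
bed 707 rect [  1.7 -17.2] [104.6 100.6] 89.7 lo [-27.8 -66.3  -2.2] hi [49.8 32.1  2.1] med [ 31.1 -13.2   0.2]
ledge few 0
rail 47 rect [36.3  2.3] [75.2  7.6] 87.7 lo [ 32.4 -34.9   5.8] hi [39.  -9.3  9.8] med [ 36.1 -21.2   8.2]
```

```bash
cat >> tgt.py <<'E'
import json,os
def seat(): 
    j=json.load(open('seat.json')); return np.array(j['O']),j['yaw']
def rows(pos,rot,n=None):
    "equal rows that bring the measured TCP to pos, rot"
    s=bot.state(); R0=R.from_rotvec(s['tcp_rot']); D=R0.inv().apply(np.array(pos)-s['position']); t=(R0.inv()*R.from_matrix(rot)).as_rotvec()
    for k in range(n or 1,100):
        dr=R.from_rotvec(t/k).as_matrix(); S=sum(np.linalg.matrix_power(dr,i) for i in range(k)); d=np.linalg.solve(S,D)
        row=np.r_[d/20,t/k/.1]
        if abs(row).max()<=.97 and np.linalg.norm(t/k)<.14 or n: break
    print(k,'rows of',np.round(row,3).tolist()); return k,row
def tool(F,ydir): # tool x=-z seat, tool y=ydir
    x=-F[:,2]; return np.c_[x,ydir,np.cross(x,ydir)]
def at(p,ax='y',sg=1,n=None):
    O,yaw=seat(); F=frame(yaw); return rows(O+F@np.array(p,float),tool(F,sg*F[:,{'x':0,'y':1}[ax]]),n)
def where():
    O,yaw=seat(); F=frame(yaw); s=bot.state(); Rt=R.from_rotvec(s['tcp_rot']).as_matrix()
    print('t',round(s['time_s'],2),'seat xyz',np.round(F.T@(s['position']-O),1),'tool x,y in seat',(F.T@Rt)[:,:2].T.round(3).tolist(),'F(seat)',np.round(F.T@s['ft_force'],1),'w',round(s['grip_width'],1),'q',np.round(s['qpos'],2))
E
python3 - <<'E'
from tgt import *
yaw=np.arctan2(.21,.977); O=np.array([630,105,52.])+27*frame(yaw)[:,1]; json.dump(dict(O=O.tolist(),yaw=yaw),open('seat.json','w')); print(O)
where(); at([0,-150,130])
E
```

```text
[656.39710142 110.67389079  52.        ]
t 0.1 seat xyz [-436.9 -381.5  415.3] tool x,y in seat [[-0.499, -0.001, -0.867], [-0.772, 0.454, 0.444]] F(seat) [ 0.1 -0.4  0.5] w 86.9 q [ 1.13  0.53  1.43 -0.    1.18 -0.18]
30 rows of [0.304, -0.144, 0.953, 0.358, -0.156, -0.095]
```

>>> drive_tool([
  [0.304, -0.144, 0.953, 0.358, -0.156, -0.095],
  [0.304, -0.144, 0.953, 0.358, -0.156, -0.095],
  [0.304, -0.144, 0.953, 0.358, -0.156, -0.095],
  [0.304, -0.144, 0.953, 0.358, -0.156, -0.095],
  [0.304, -0.144, 0.953, 0.358, -0.156, -0.095],
  [0.304, -0.144, 0.953, 0.358, -0.156, -0.095],
  [0.304, -0.144, 0.953, 0.358, -0.156, -0.095],
  [0.304, -0.144, 0.953, 0.358, -0.156, -0.095],
  [0.304, -0.144, 0.953, 0.358, -0.156, -0.095],
  [0.304, -0.144, 0.953, 0.358, -0.156, -0.095],
  [0.304, -0.144, 0.953, 0.358, -0.156, -0.095],
  [0.304, -0.144, 0.953, 0.358, -0.156, -0.095],
  [0.304, -0.144, 0.953, 0.358, -0.156, -0.095],
  [0.304, -0.144, 0.953, 0.358, -0.156, -0.095],
  [0.304, -0.144, 0.953, 0.358, -0.156, -0.095],
])

```text
time_s: 1.6
position: [391.7, 420.4, 139.4]
tcp_rot: [0.473, 1.26, -0.738]
ft_force: [-0.5, -0.6, -0.2]
grip_width: 87.2
```

```bash
python3 - <<'E'
from tgt import *
where(); print(bot.state()['position']); at([0,-150,130])
E
```

```text
t 1.6 seat xyz [-266.7 -193.7  254.9] tool x,y in seat [[-0.258, 0.074, -0.963], [-0.485, 0.852, 0.196]] F(seat) [ 0.3 -0.6 -0.4] w 87.2 q [ 0.78  0.59  1.54 -0.29  1.11  0.15]
[391.70862107 420.38836185 139.35181442]
15 rows of [0.304, -0.145, 0.949, 0.355, -0.156, -0.096]
```

>>> drive_tool([
  [0.304, -0.145, 0.95, 0.355, -0.156, -0.095],
  [0.304, -0.145, 0.95, 0.355, -0.156, -0.095],
  [0.304, -0.145, 0.95, 0.355, -0.156, -0.095],
  [0.304, -0.145, 0.95, 0.355, -0.156, -0.095],
  [0.304, -0.145, 0.95, 0.355, -0.156, -0.095],
  [0.304, -0.145, 0.95, 0.355, -0.156, -0.095],
  [0.304, -0.145, 0.95, 0.355, -0.156, -0.095],
  [0.304, -0.145, 0.95, 0.355, -0.156, -0.095],
  [0.304, -0.145, 0.95, 0.355, -0.156, -0.095],
  [0.304, -0.145, 0.95, 0.355, -0.156, -0.095],
  [0.304, -0.145, 0.95, 0.355, -0.156, -0.095],
  [0.304, -0.145, 0.95, 0.355, -0.156, -0.095],
  [0.304, -0.145, 0.95, 0.355, -0.156, -0.095],
  [0.304, -0.145, 0.95, 0.355, -0.156, -0.095],
  [0.304, -0.145, 0.95, 0.355, -0.156, -0.095],
  [0, 0, 0, 0, 0, 0],
], gripper=-0.1)

```text
time_s: 3.2
position: [496.3, 142.0, 164.8]
tcp_rot: [0.708, 0.876, -1.224]
ft_force: [-1.0, -0.1, -0.1]
grip_width: 39.1
```

```bash
python3 - <<'E'
from tgt import *
where(); snap('wrist'); O,yaw=seat(); report('wrist',O,yaw)
E
ls pics
```

```text
t 3.2 seat xyz [   0.8 -150.   129.8] tool x,y in seat [[-0.001, 0.0, -1.0], [-0.0, 1.0, 0.0]] F(seat) [-0.2 -1.  -0. ] w 39.1 q [ 0.38  0.53  1.69 -0.59  1.1   0.49]
wrist
red 1016 rect [  -4.9 -102.8] [89.4 36.5] 78.0 lo [-14.2 -83.   45.7] hi [ 13.2 -61.1  56. ] med [ -0.8 -72.1  51.3]
fence 1251 rect [14.4 49.1] [90.5 24.6] 11.8 lo [-28.9  39.3  15.7] hi [55.8 56.4 27.9] med [ 1.4 44.6 21.6]
jaw 1084 rect [ -0.4 -29.6] [35.7 43.7] 88.7 lo [-20.8 -45.   16.5] hi [ 19.3 -13.   26.6] med [ -1.  -24.3  24.4]
blue 1087 rect [ -0.8 -91. ] [38.8 47.3] 90.0 lo [ -24.1 -110.1   16.8] hi [ 21.6 -73.9  39.4] med [-14.1 -93.5  28.5]
handle 1384 rect [  -0.8 -163.5] [16.4 74.2] 89.8 lo [ -35.2 -170.2   46. ] hi [  31.5 -156.2   52.9] med [  -3.2 -162.9   50.8]
bed 6701 rect [  2.  -17.5] [105.1 100.1] 89.9 lo [-46.2 -65.4  -1.2] hi [48.6 32.5  1.6] med [-9.8 -6.1  0.2]
ledge 443 rect [-35. -10.] [100.7  12.3] 86.7 lo [-38.4 -59.1   6.3] hi [-31.6  39.    9.7] med [-34.7 -34.4   8.2]
rail 378 rect [ 33.9 -10.2] [ 13.5 100.5] 1.2 lo [ 32.7 -59.4   5.8] hi [39.6 39.2  9.6] med [ 36.1 -34.7   8.2]
crop1.png
scene_5.png
top_10.png
wrist_325.png
```

```bash
python3 - <<'E'
from tgt import *
O,yaw=seat(); O=O+frame(yaw)@[-.8,.4,.2]; json.dump(dict(O=O.tolist(),yaw=yaw),open('seat.json','w'))
at([0,-164,27],n=9)
E
```

```text
9 rows of [0.572, -0.077, -0.001, 0.002, -0.003, -0.001]
```

View pics/wrist_325.png

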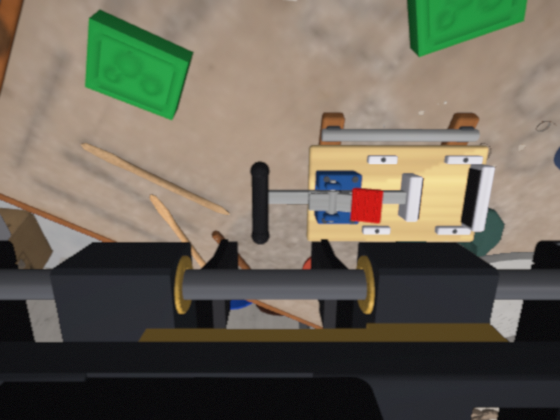

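>>> drive_tool([
  [0.57, -0.077, 0, 0, 0, 0],
  [0.57, -0.077, 0, 0, 0, 0],
  [0.57, -0.077, 0, 0, 0, 0],
  [0.57, -0.077, 0, 0, 0, 0],
  [0.57, -0.077, 0, 0, 0, 0],
  [0.57, -0.077, 0, 0, 0, 0],
  [0.57, -0.077, 0, 0, 0, 0],
  [0.57, -0.077, 0, 0, 0, 0],
  [0.57, -0.077, 0, 0, 0, 0],
  [0, 0, 0, 0, 0, 0],
])

```text
time_s: 4.25
position: [492.4, 90.1, 73.9]
tcp_rot: [0.705, 0.88, -1.224]
ft_force: [0.7, -0.2, -0.5]
grip_width: 39.2
```

>>> drive_tool([
  [0, 0, 0, 0, 0, 0],
  [0, 0, 0, 0, 0, 0],
  [0, 0, 0, 0, 0, 0],
  [0, 0, 0, 0, 0, 0],
  [0, 0, 0, 0, 0, 0],
  [0, 0, 0, 0, 0, 0],
], gripper=-1)

```text
time_s: 4.85
position: [493.6, 91.4, 75.5]
tcp_rot: [0.707, 0.878, -1.221]
ft_force: [0.4, -0.4, -0.8]
grip_width: 2.3
```

```bash
python3 - <<'E'
from tgt import *
where()
E
```

```text
t 4.85 seat xyz [  -0.7 -163.6   27.9] tool x,y in seat [[-0.002, 0.002, -1.0], [-0.003, 1.0, 0.002]] F(seat) [-0.   0.3 -0.9] w 2.3 q [ 0.29  0.65  1.82 -0.72  0.86  0.6 ]
```

```bash
python3 - <<'E'
from tgt import *
snap('wrist','scene'); O,yaw=seat(); report('wrist',O,yaw);report('scene',O,yaw); where()
a=cv2.imread('pics/'+sorted([f for f in os.listdir('pics') if f.startswith('wrist_4')])[-1]); b=np.load('scene.npz')['img'][180:320,270:450]
cv2.imwrite('pics/m2.png',np.hstack([cv2.resize(a,(480,360)),cv2.resize(b,(320,249),interpolation=3)[:, :] if 0 else np.vstack([cv2.resize(b,(320,249)),np.zeros((111,320,3),np.uint8)])]))
E
```

```text
wrist
red 2077 rect [-11.7 -97.8] [81.  28.8] 70.4 lo [-14.6 -84.   45.4] hi [  7.8 -61.8  56.1] med [ -4.  -73.4  50.9]
fence few 0
jaw 2291 rect [  4.1 -28.8] [43.8 48.2] 25.1 lo [-20.8 -45.2  16. ] hi [ 19.1 -13.8  26.4] med [ -2.4 -25.1  24. ]
blue 1733 rect [-15.2 -91.4] [18.3 39.6] 2.2 lo [ -23.5 -110.6   16.5] hi [ -9.2 -73.7  39.2] med [-17.3 -94.2  28. ]
handle 1663 rect [  -0.5 -166.4] [17.9 73.8] 83.2 lo [ -35.8 -170.8   45.1] hi [  28.5 -156.6   52.8] med [ -20.7 -164.    50.7]
bed 8844 rect [ -7.3 -17.5] [105.   80.1] 89.9 lo [-46.1 -65.3  -1.5] hi [27.3 31.   1.3] med [-22.8  -7.3  -0. ]
ledge 692 rect [-34.5 -18.2] [85.7  7.7] 89.7 lo [-38.3 -60.1   5.7] hi [-31.   22.5   9.1] med [-34.6 -42.4   7.8]
rail few 0
scene
red 189 rect [   5.6 -130.4] [136.2  47.3] 87.7 lo [-14.4 -84.8  44.4] hi [ 13.2 -63.1  55.6] med [  0.4 -74.7  50.6]
fence 223 rect [16.2 50.5] [97.  31.3] 1.0 lo [-28.5  36.5  15.4] hi [63.9 53.6 28.9] med [ 7.1 41.9 21. ]
jaw 237 rect [  3.9 -34.8] [42.4 45.9] 14.1 lo [-16.4 -56.7  15.4] hi [ 20.2 -17.   26.8] med [  2.6 -27.5  21.1]
blue 279 rect [ -2. -66.] [ 51.4 212. ] 5.2 lo [ -21.9 -113.3   15.7] hi [ 23.2 -75.5  38.9] med [  16.6 -101.9   27. ]
handle 310 rect [  -0.2 -166. ] [15.7 72.1] 89.6 lo [ -32.6 -173.2   36.8] hi [  34.3 -161.7   52.6] med [   7.2 -169.9   48.1]
bed 778 rect [ -5.5 -17.6] [114.8 104.5] 0.1 lo [-28.3 -65.   -2.3] hi [49.9 33.   1.8] med [ 23.7 -11.4  -0. ]
ledge 40 rect [-33.3  26.3] [26.1 12.9] 85.4 lo [-39.6  14.6   5.4] hi [-27.6  39.    9.2] med [-34.8  26.5   7.7]
rail 94 rect [ 36.3 -11.2] [ 14.3 102.6] 3.6 lo [ 30.2 -61.5   5.5] hi [40.2 39.1  9.5] med [ 36.6 -37.5   7.6]
t 4.95 seat xyz [  -0.7 -163.7   27.8] tool x,y in seat [[-0.002, 0.002, -1.0], [-0.003, 1.0, 0.002]] F(seat) [ 0.4 -0.2  0.6] w 0.8 q [ 0.29  0.65  1.82 -0.72  0.86  0.6 ]
```

View pics/m2.png

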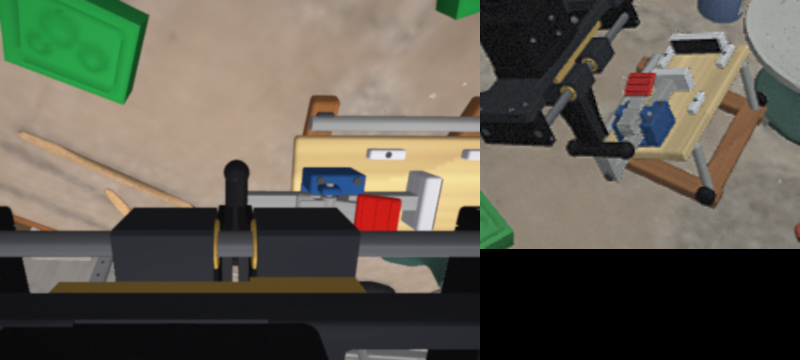

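```bash
python3 - <<'E'
from tgt import *
snap('top'); 
f=np.load('scene.npz'); t=np.load('top.npz')
cv2.imwrite('pics/m3.png',np.hstack([cv2.resize(f['img'][210:300,300:370],None,fx=6,fy=6,interpolation=3)[:540],cv2.resize(t['img'][190:280,330:390],None,fx=6,fy=6,interpolation=3)]))
O,yaw=seat(); q=(f['w']-O)@frame(yaw)
for v in range(225,292,6): print(v,[tuple(np.round(q[v,u]).astype(int)) for u in range(318,352,4)])
E
```

```text
225 [(np.int64(27), np.int64(-194), np.int64(149)), (np.int64(33), np.int64(-193), np.int64(148)), (np.int64(36), np.int64(-188), np.int64(144)), (np.int64(36), np.int64(-180), np.int64(138)), (np.int64(35), np.int64(-171), np.int64(131)), (np.int64(-106), np.int64(-5), np.int64(1)), (np.int64(-99), np.int64(-1), np.int64(-2)), (np.int64(-94), np.int64(5), np.int64(-7)), (np.int64(-89), np.int64(10), np.int64(-11))]
231 [(np.int64(29), np.int64(-202), np.int64(144)), (np.int64(34), np.int64(-200), np.int64(142)), (np.int64(35), np.int64(-193), np.int64(137)), (np.int64(35), np.int64(-184), np.int64(130)), (np.int64(-107), np.int64(-22), np.int64(-1)), (np.int64(-98), np.int64(-20), np.int64(-2)), (np.int64(-93), np.int64(-16), np.int64(-6)), (np.int64(-87), np.int64(-12), np.int64(-9)), (np.int64(-82), np.int64(-6), np.int64(-14))]
237 [(np.int64(31), np.int64(-210), np.int64(139)), (np.int64(9), np.int64(-179), np.int64(114)), (np.int64(8), np.int64(-171), np.int64(107)), (np.int64(6), np.int64(-160), np.int64(98)), (np.int64(9), np.int64(-155), np.int64(93)), (np.int64(-94), np.int
[... 3292 characters left out ...]
(-146), np.int64(-28)), (np.int64(-55), np.int64(-141), np.int64(-32)), (np.int64(-49), np.int64(-138), np.int64(-34)), (np.int64(-43), np.int64(-135), np.int64(-37)), (np.int64(-36), np.int64(-132), np.int64(-38)), (np.int64(-32), np.int64(-127), np.int64(-43))]
291 [(np.int64(-73), np.int64(-167), np.int64(-24)), (np.int64(-65), np.int64(-165), np.int64(-25)), (np.int64(-59), np.int64(-162), np.int64(-27)), (np.int64(-52), np.int64(-160), np.int64(-28)), (np.int64(-49), np.int64(-154), np.int64(-34)), (np.int64(-42), np.int64(-152), np.int64(-35)), (np.int64(-38), np.int64(-147), np.int64(-40)), (np.int64(-32), np.int64(-143), np.int64(-42)), (np.int64(-26), np.int64(-140), np.int64(-45))]
```

View pics/m3.png

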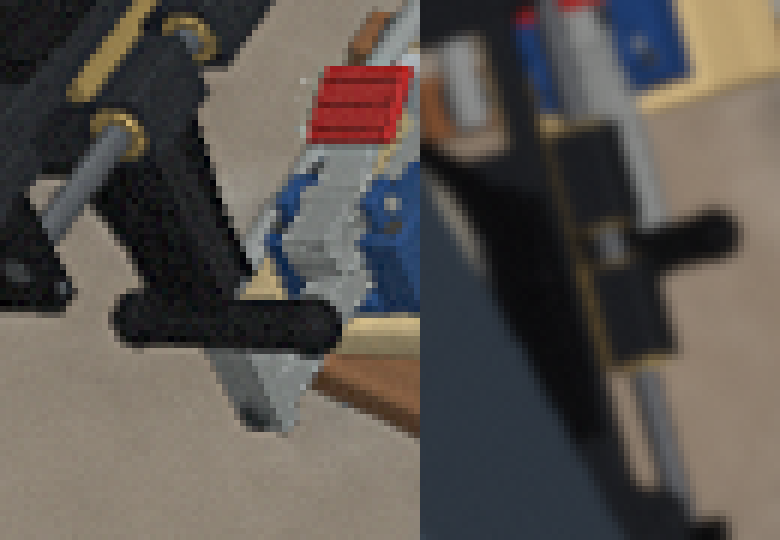

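>>> drive_tool([
  [-0.8, 0, 0, 0, 0, 0],
  [-0.8, 0, 0, 0, 0, 0],
  [-0.8, 0, 0, 0, 0, 0],
  [-0.8, 0, 0, 0, 0, 0],
  [0, 0, 0, 0, 0, 0],
], gripper=-0.1)

```text
time_s: 5.5
position: [487.9, 123.5, 132.3]
tcp_rot: [0.709, 0.876, -1.218]
ft_force: [0.6, 0.2, -0.1]
grip_width: 32.7
```

```bash
python3 - <<'E'
from tgt import *
print(bot.tcp_to_grasp,[a for a in dir(bot) if a[0]!='_']); where(); snap('scene')
f=np.load('scene.npz'); O,yaw=seat(); q=(f['w']-O)@frame(yaw)
p=q[150:300,270:400].reshape(-1,3); s=bot.state(); tz=(frame(yaw).T@(s['position']-O))[2]
p=p[(abs(p[:,0])<16)&(abs(p[:,1]+164)<50)&(p[:,2]>56)]
h,e=np.histogram(p[:,2],bins=np.arange(56,180,5)); print(list(zip(e.astype(int),h)))
c=f['img'][190:290,290:370]; cv2.imwrite('pics/m4.png',cv2.resize(c,None,fx=6,fy=6,interpolation=3))
E
```

```text
18.700000000000003 ['PlanningError', 'get_image', 'hand_in', 'state', 'tcp_to_grasp']
t 5.5 seat xyz [  -0.6 -162.4   93.4] tool x,y in seat [[-0.003, 0.006, -1.0], [-0.002, 1.0, 0.006]] F(seat) [-0.1  0.7 -0. ] w 32.7 q [ 0.36  0.56  1.76 -0.63  1.    0.53]
[(np.int64(56), np.int64(0)), (np.int64(61), np.int64(0)), (np.int64(66), np.int64(0)), (np.int64(71), np.int64(0)), (np.int64(76), np.int64(0)), (np.int64(81), np.int64(0)), (np.int64(86), np.int64(0)), (np.int64(91), np.int64(0)), (np.int64(96), np.int64(0)), (np.int64(101), np.int64(0)), (np.int64(106), np.int64(0)), (np.int64(111), np.int64(0)), (np.int64(116), np.int64(0)), (np.int64(121), np.int64(51)), (np.int64(126), np.int64(79)), (np.int64(131), np.int64(66)), (np.int64(136), np.int64(72)), (np.int64(141), np.int64(68)), (np.int64(146), np.int64(77)), (np.int64(151), np.int64(68)), (np.int64(156), np.int64(79)), (np.int64(161), np.int64(81)), (np.int64(166), np.int64(75)), (np.int64(171), np.int64(67))]
```

View pics/m4.png

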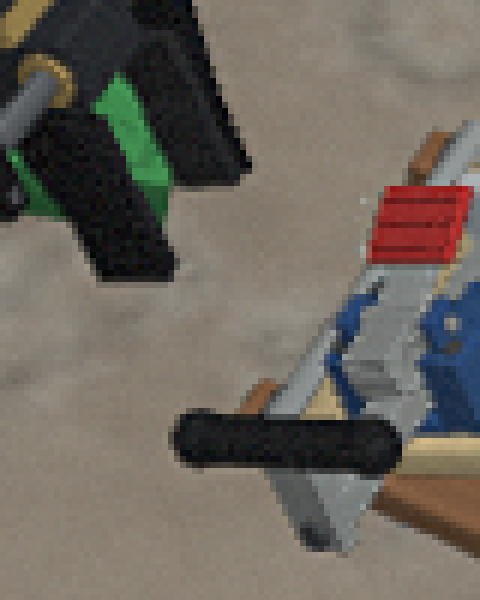

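```bash
python3 - <<'E'
from tgt import *
where()
f=np.load('scene.npz'); O,yaw=seat(); q=(f['w']-O)@frame(yaw)
p=q[150:300,270:400].reshape(-1,3)
p=p[(abs(p[:,0])<16)&(abs(p[:,1]+164)<50)&(p[:,2]>60)]
print('min z',np.sort(p[:,2])[[0,2,5,10]])
for lo in(122,128,134,140):
    k=p[(p[:,2]>lo)&(p[:,2]<lo+6)]
    for nm,g in(('near',k[k[:,1]<-164]),('far',k[k[:,1]>-164])): print(lo,nm,len(g),np.percentile(g,[3,97],0).round(1)[:,:2].tolist())
at([0,-164,27-28],n=9)
E
```

```text
t 5.55 seat xyz [  -0.6 -163.2   92.3] tool x,y in seat [[-0.002, 0.004, -1.0], [-0.003, 1.0, 0.004]] F(seat) [0.8 0.1 0.5] w 35.1 q [ 0.35  0.56  1.76 -0.63  1.    0.53]
min z [121.05939574 122.07665956 122.79266797 123.10521048]
122 near 36 [[-9.8, -190.5], [9.6, -182.9]]
122 far 40 [[-10.6, -149.4], [10.1, -139.5]]
128 near 44 [[-13.6, -190.6], [8.9, -181.0]]
128 far 43 [[-11.4, -149.0], [9.0, -139.4]]
134 near 47 [[-12.5, -190.4], [9.5, -182.4]]
134 far 41 [[-9.9, -149.2], [10.2, -140.4]]
140 near 40 [[-12.4, -190.9], [9.8, -181.9]]
140 far 43 [[-10.3, -149.3], [8.9, -139.2]]
9 rows of [0.519, -0.006, 0.004, 0.003, -0.003, -0.004]
```

>>> drive_tool([
  [0.52, -0.004, 0, 0, 0, 0],
  [0.52, -0.004, 0, 0, 0, 0],
  [0.52, -0.004, 0, 0, 0, 0],
  [0.52, -0.004, 0, 0, 0, 0],
  [0.52, -0.004, 0, 0, 0, 0],
  [0.52, -0.004, 0, 0, 0, 0],
  [0.52, -0.004, 0, 0, 0, 0],
  [0.52, -0.004, 0, 0, 0, 0],
  [0.52, -0.004, 0, 0, 0, 0],
  [0, 0, 0, 0, 0, 0],
])

```text
time_s: 6.55
position: [495.3, 75.9, 48.5]
tcp_rot: [0.705, 0.88, -1.223]
ft_force: [-0.9, 0.4, 0.9]
grip_width: 38.8
```

>>> drive_tool([
  [0, 0, 0, 0, 0, 0],
  [0, 0, 0, 0, 0, 0],
  [0, 0, 0, 0, 0, 0],
  [0, 0, 0, 0, 0, 0],
  [0, 0, 0, 0, 0, 0],
], gripper=-1)

```text
time_s: 7.05
position: [497.5, 77.3, 50.1]
tcp_rot: [0.708, 0.877, -1.218]
ft_force: [3.0, 0.7, -0.9]
grip_width: 14.1
```

```bash
python3 - <<'E'
from tgt import *
where()
E
```

```text
t 7.05 seat xyz [  -0.8 -162.7   -1.5] tool x,y in seat [[-0.003, 0.005, -1.0], [-0.003, 1.0, 0.005]] F(seat) [-0.4  3.1 -0.7] w 14.1 q [ 0.26  0.69  1.84 -0.77  0.8   0.65]
```

>>> drive_tool([
  [0, -0.25, 0, 0, 0, 0],
  [0, -0.25, 0, 0, 0, 0],
  [0, -0.25, 0, 0, 0, 0],
  [0, -0.25, 0, 0, 0, 0],
  [0, -0.25, 0, 0, 0, 0],
  [0, -0.25, 0, 0, 0, 0],
  [0, -0.25, 0, 0, 0, 0],
  [0, -0.25, 0, 0, 0, 0],
  [0, -0.25, 0, 0, 0, 0],
  [0, 0, 0, 0, 0, 0],
])

```text
time_s: 8.05
position: [458.2, 69.1, 50.1]
tcp_rot: [0.713, 0.874, -1.21]
ft_force: [9.7, -0.6, -4.1]
grip_width: 13.8
```

```bash
python3 - <<'E'
from tgt import *
where()
E
```

```text
t 8.05 seat xyz [  -1.  -202.9   -1.3] tool x,y in seat [[-0.005, 0.014, -1.0], [-0.002, 1.0, 0.014]] F(seat) [ 0.2  9.4 -4.9] w 13.8 q [ 0.27  0.67  1.94 -0.83  0.74  0.74]
```

>>> drive_tool([
  [0, -0.15, 0, 0, 0, 0],
  [0, -0.15, 0, 0, 0, 0],
  [0, -0.1, 0, 0, 0, 0],
  [0, 0, 0, 0, 0, 0],
  [0, 0, 0, 0, 0, 0],
])

```text
time_s: 8.55
position: [454.0, 68.3, 50.2]
tcp_rot: [0.716, 0.872, -1.205]
ft_force: [15.1, -2.9, -7.6]
grip_width: 14.2
```

```bash
python3 - <<'E'
from tgt import *
where()
E
```

```text
t 8.55 seat xyz [  -1.1 -207.2   -1.2] tool x,y in seat [[-0.006, 0.019, -1.0], [-0.002, 1.0, 0.019]] F(seat) [ 1.4 14.2 -9.6] w 14.2 q [ 0.27  0.67  1.96 -0.85  0.72  0.75]
```

>>> drive_tool([
  [0, 0.1, 0, 0, 0, 0],
  [0, 0.1, 0, 0, 0, 0],
  [0, 0.15, 0, 0, 0, 0],
  [0, 0.1, 0, 0, 0, 0],
  [0, 0, 0, 0, 0, 0],
])

```text
time_s: 9.05
position: [459.5, 69.4, 50.1]
tcp_rot: [0.714, 0.874, -1.211]
ft_force: [11.0, -1.2, -3.4]
grip_width: 13.7
```

```bash
python3 - <<'E'
from tgt import *
where()
E
```

```text
t 9.05 seat xyz [  -1.  -201.5   -1.3] tool x,y in seat [[-0.005, 0.014, -1.0], [-0.002, 1.0, 0.014]] F(seat) [ 1.3 10.5 -4.7] w 13.7 q [ 0.27  0.67  1.94 -0.83  0.74  0.73]
```

>>> drive_tool([
  [0, 0.1, 0, 0, 0, 0],
  [0, 0.1, 0, 0, 0, 0],
  [0, 0.1, 0, 0, 0, 0],
  [0, 0, 0, 0, 0, 0],
])

```text
time_s: 9.45
position: [460.3, 69.3, 50.1]
tcp_rot: [0.709, 0.877, -1.218]
ft_force: [3.5, 3.4, 1.3]
grip_width: 14.1
```

```bash
python3 - <<'E'
from tgt import *
where()
E
```

```text
t 9.45 seat xyz [  -0.9 -200.8   -1.5] tool x,y in seat [[-0.003, 0.005, -1.0], [-0.003, 1.0, 0.005]] F(seat) [-1.6  4.1  2.5] w 14.1 q [ 0.27  0.67  1.93 -0.82  0.75  0.72]
```

>>> drive_tool([
  [0, 0, 0, 0, 0, 0],
  [0, 0, 0, 0, 0, 0],
  [0, 0, 0, 0, 0, 0],
], gripper=-0.1)

```text
time_s: 9.75
position: [456.6, 67.7, 49.5]
tcp_rot: [0.704, 0.88, -1.225]
ft_force: [-0.5, 0.6, -0.5]
grip_width: 30.7
```

>>> drive_tool([
  [-0.9, 0, 0, 0, 0, 0],
  [-0.9, 0, 0, 0, 0, 0],
  [-0.9, 0, 0, 0, 0, 0],
  [-0.9, 0, 0, 0, 0, 0],
  [-0.9, 0, 0, 0, 0, 0],
  [-0.9, 0, 0, 0, 0, 0],
])

```text
time_s: 10.35
position: [445.4, 120.6, 143.5]
tcp_rot: [0.704, 0.88, -1.224]
ft_force: [0.5, -0.6, 0.7]
grip_width: 39.0
```

```bash
cat >> tgt.py <<'E'
def down(pos,yaw,n=None): # tool vertical, tool y at yaw
    y=np.array([np.cos(yaw),np.sin(yaw),0]); x=np.array([0,0,-1.]); return rows(pos,np.c_[x,y,np.cross(x,y)],n)
E
python3 - <<'E'
from tgt import *
where(); snap('scene','wrist'); O,yaw=seat(); report('scene',O,yaw)
for n in('wrist','scene'):
    f=np.load(n+'.npz'); p=f['w'].reshape(-1,3); p=p[(np.hypot(p[:,0]-456,p[:,1]-274)<60)&(p[:,2]>20)&(p[:,2]<34)]
    if len(p)>30: print(n,len(p),cv2.minAreaRect(p[:,:2].astype(np.float32)))
down([456,274,90],np.radians(8.2))
E
```

```text
t 10.35 seat xyz [-2.000e-01 -2.046e+02  1.060e+02] tool x,y in seat [[-0.001, -0.002, -1.0], [-0.004, 1.0, -0.002]] F(seat) [1.  0.4 0.3] w 39.0 q [ 0.38  0.51  1.84 -0.63  1.    0.56]
scene
red 189 rect [  12.5 -119.6] [ 46.9 119.8] 4.8 lo [-13.3 -86.   44.7] hi [ 13.4 -62.8  56. ] med [  0.7 -75.   50.6]
fence 226 rect [16.4 51.4] [34.2 96.9] 89.4 lo [-28.6  35.8  15.5] hi [63.5 53.2 28.6] med [ 6.8 41.5 21. ]
jaw 32 rect [  8.5 -56.7] [ 5.7 25.7] 88.9 lo [ -3.1 -59.4  17.8] hi [ 20.8 -54.1  26.5] med [ 11.6 -56.6  25.1]
blue 289 rect [  0.7 -40.8] [161.8  49.7] 88.7 lo [ -21.2 -112.8   15.6] hi [ 23.2 -28.4  39.1] med [  16.3 -100.    27.4]
handle 369 rect [  -0.4 -204.7] [14.1 72.9] 89.7 lo [ -31.4 -211.    35.6] hi [  34.2 -198.8   52.9] med [   3.3 -207.1   49.2]
bed 994 rect [ -5.2 -17.5] [114.5 104.7] 0.1 lo [-33.6 -65.1  -2.1] hi [49.8 31.9  1.8] med [16.9 -5.7 -0. ]
ledge 45 rect [-32.4  26.1] [26.6 13.6] 89.7 lo [-38.9  13.3   5.4] hi [-26.7  39.1   9.5] med [-34.4  27.6   7.8]
rail 95 rect [ 36.6 -11.9] [ 14.3 104.5] 3.9 lo [ 30.6 -62.6   5.5] hi [40.4 39.1 10.2] med [ 37.1 -38.7   7.8]
scene 831 ((454.65643310546875, 275.2260437011719), (60.929847717285156, 77.60795593261719), 8.669559478759766)
9 rows of [0.056, 0.201, -0.886, 0.079, 0.579, -0.022]
```

>>> drive_tool([
  [0.056, 0.2, -0.886, 0.079, 0.579, -0.022],
  [0.056, 0.2, -0.886, 0.079, 0.579, -0.022],
  [0.056, 0.2, -0.886, 0.079, 0.579, -0.022],
  [0.056, 0.2, -0.886, 0.079, 0.579, -0.022],
  [0.056, 0.2, -0.886, 0.079, 0.579, -0.022],
  [0.056, 0.2, -0.886, 0.079, 0.579, -0.022],
  [0.056, 0.2, -0.886, 0.079, 0.579, -0.022],
  [0.056, 0.2, -0.886, 0.079, 0.579, -0.022],
  [0.056, 0.2, -0.886, 0.079, 0.579, -0.022],
  [0, 0, 0, 0, 0, 0],
], gripper=1)

```text
time_s: 11.45
position: [455.3, 272.6, 87.4]
tcp_rot: [1.102, 1.275, -1.108]
ft_force: [0.7, -0.2, -0.6]
grip_width: 86.7
```

```bash
python3 - <<'E'
from tgt import *
s=bot.state(); print(s['position'],s['grip_width']); down([456.5,274.3,-23],np.radians(8.4),n=9)
snap('scene'); f=np.load('scene.npz'); p=f['w'][150:300,180:400].reshape(-1,3); P=bot.state()['position']
k=p[(np.hypot(p[:,0]-P[0],p[:,1]-P[1])<75)&(p[:,2]>50)]; print('tips z',np.sort(k[:,2])[[0,3,8,15,30]],'rep',P[2])
E
```

```text
[455.2687168  272.56089776  87.43790452] 86.67544954152942
9 rows of [0.614, 0.01, -0.009, -0.006, 0.001, 0.005]
tips z [114.60844914 115.55414248 116.09347882 117.15835771 118.65291156] rep 87.62502729762511
```

>>> drive_tool([
  [0.612, 0.01, -0.009, 0, 0, 0],
  [0.612, 0.01, -0.009, 0, 0, 0],
  [0.612, 0.01, -0.009, 0, 0, 0],
  [0.612, 0.01, -0.009, 0, 0, 0],
  [0.612, 0.01, -0.009, 0, 0, 0],
  [0.612, 0.01, -0.009, 0, 0, 0],
  [0.612, 0.01, -0.009, 0, 0, 0],
  [0.612, 0.01, -0.009, 0, 0, 0],
  [0.55, 0.01, -0.009, 0, 0, 0],
  [0, 0, 0, 0, 0, 0],
])

```text
time_s: 12.5
position: [456.5, 275.0, -21.7]
tcp_rot: [1.101, 1.275, -1.107]
ft_force: [-0.5, -0.3, -0.4]
grip_width: 87.0
```

>>> drive_tool([
  [0, 0, 0, 0, 0, 0],
  [0, 0, 0, 0, 0, 0],
  [0, 0, 0, 0, 0, 0],
  [0, 0, 0, 0, 0, 0],
  [0, 0, 0, 0, 0, 0],
], gripper=-1)

```text
time_s: 13.0
position: [457.8, 275.4, -19.6]
tcp_rot: [1.103, 1.273, -1.104]
ft_force: [-1.1, -0.2, 1.2]
grip_width: 58.0
```

>>> drive_tool([
  [-0.5, 0, 0, 0, 0, 0],
  [-0.9, 0, 0, 0, 0, 0],
  [-0.9, 0, 0, 0, 0, 0],
  [-0.9, 0, 0, 0, 0, 0],
  [-0.9, 0, 0, 0, 0, 0],
  [-0.9, 0, 0, 0, 0, 0],
  [-0.9, 0, 0, 0, 0, 0],
  [-0.9, 0, 0, 0, 0, 0],
  [0, 0, 0, 0, 0, 0],
])

```text
time_s: 13.9
position: [459.3, 276.1, 118.6]
tcp_rot: [1.107, 1.271, -1.1]
ft_force: [-0.1, 0.3, -0.9]
grip_width: 58.0
```

```bash
python3 - <<'E'
from tgt import *
where(); s=bot.state(); print(s['position'],s['ft_force'])
snap('scene'); f=np.load('scene.npz'); p=f['w'][150:300,180:400].reshape(-1,3); P=s['position']
c=f['img'][150:300,180:400].reshape(-1,3).astype(int)
m=(np.hypot(p[:,0]-P[0],p[:,1]-P[1])<60)&(p[:,2]>50)&(p[:,2]<P[2]+60)&(c.mean(1)>80); k=p[m]; print('mould z',len(k),np.percentile(k[:,2],[1,3,97,99]),'rep',P[2],cv2.minAreaRect(k[:,:2].astype(np.float32)))
cv2.imwrite('pics/m5.png',cv2.resize(f['img'][150:290,200:390],None,fx=4,fy=4,interpolation=3))
E
```

```text
t 13.9 seat xyz [-141.8 -158.3  159.1] tool x,y in seat [[-0.501, 0.005, -0.866], [0.062, 0.998, -0.03]] F(seat) [-0.7 -0.  -0.7] w 58.0 q [0.33 0.51 1.73 0.   0.89 0.19]
[459.30873344 276.06650231 118.64020223] [-0.09918772  0.25818895 -0.93903294]
mould z 869 [138.83044537 141.13632876 165.32664206 165.82808291] rep 118.64020222555278 ((454.0726318359375, 274.875), (67.27373504638672, 76.83092498779297), 8.148393630981445)
```

```bash
cat >> tgt.py <<'E'
def sim(k,row):
    O,yaw=seat(); F=frame(yaw); s=bot.state(); P=s['position'].copy(); Q=R.from_rotvec(s['tcp_rot'])
    for i in range(k):
        P=P+Q.apply(row[:3]*20); Q=Q*R.from_rotvec(row[3:]*.1)
        if i%3==2 or i==k-1: print(i+1,'world',P.round(),'seat',(F.T@(P-O)).round(),'tipdir',Q.as_matrix()[:,0].round(2))
E
python3 - <<'E'
from tgt import *
sim(*at([1,-7,75],'x',-1))
E
```

```text
17 rows of [0.047, 0.044, 0.736, -0.941, -0.251, -0.236]
3 world [471. 233. 115.] seat [-105. -156.  134.] tipdir [-0.04 -0.09 -0.99]
6 world [495. 196. 116.] seat [ -69. -140.  114.] tipdir [-0.06 -0.19 -0.98]
9 world [529. 168. 117.] seat [ -38. -113.   98.] tipdir [-0.05 -0.29 -0.96]
12 world [569. 149. 119.] seat [-14. -78.  86.] tipdir [-0.01 -0.38 -0.92]
15 world [613. 143. 119.] seat [ -1. -36.  78.] tipdir [ 0.05 -0.45 -0.89]
17 world [642. 146. 117.] seat [ 1. -7. 75.] tipdir [ 0.11 -0.49 -0.87]
```

View pics/m5.png

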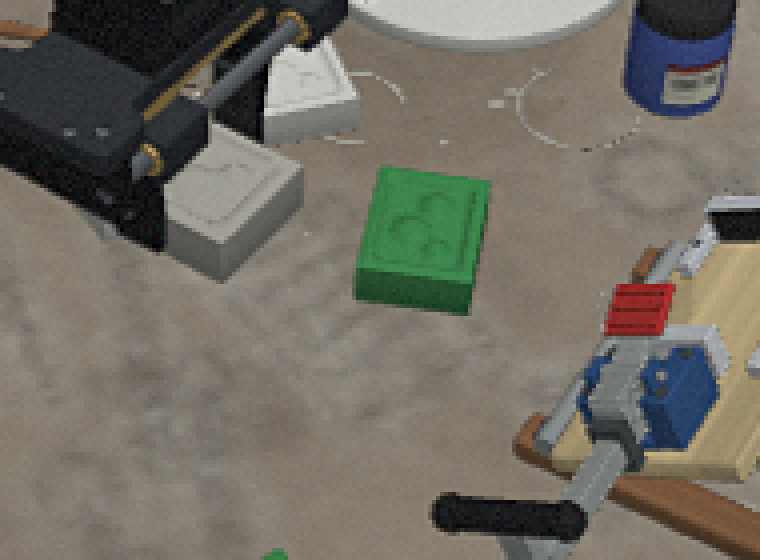

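>>> drive_tool([
  [0.047, 0.044, 0.736, -0.941, -0.251, -0.236],
  [0.047, 0.044, 0.736, -0.941, -0.251, -0.236],
  [0.047, 0.044, 0.736, -0.941, -0.251, -0.236],
  [0.047, 0.044, 0.736, -0.941, -0.251, -0.236],
  [0.047, 0.044, 0.736, -0.941, -0.251, -0.236],
  [0.047, 0.044, 0.736, -0.941, -0.251, -0.236],
  [0.047, 0.044, 0.736, -0.941, -0.251, -0.236],
  [0.047, 0.044, 0.736, -0.941, -0.251, -0.236],
  [0.047, 0.044, 0.736, -0.941, -0.251, -0.236],
  [0.047, 0.044, 0.736, -0.941, -0.251, -0.236],
  [0.047, 0.044, 0.736, -0.941, -0.251, -0.236],
  [0.047, 0.044, 0.736, -0.941, -0.251, -0.236],
  [0.047, 0.044, 0.736, -0.941, -0.251, -0.236],
  [0.047, 0.044, 0.736, -0.941, -0.251, -0.236],
  [0.047, 0.044, 0.736, -0.941, -0.251, -0.236],
  [0.047, 0.044, 0.736, -0.941, -0.251, -0.236],
  [0.047, 0.044, 0.736, -0.941, -0.251, -0.236],
  [0, 0, 0, 0, 0, 0],
])

```text
time_s: 15.75
position: [641.2, 146.2, 113.2]
tcp_rot: [-0.569, 1.475, -0.243]
ft_force: [0.5, -0.4, -0.7]
grip_width: 57.9
```

```bash
python3 - <<'E'
from tgt import *
where(); at([1,-7,-2],'x',-1,n=10)
snap('scene','top'); O,yaw=seat()
for n in('scene','top'):
    f=np.load(n+'.npz'); q=((f['w']-O)@frame(yaw)).reshape(-1,3); c=f['img'].reshape(-1,3).astype(int)
    m=(abs(q[:,0])<45)&(abs(q[:,1]+7)<55)&(q[:,2]>85)&(q[:,2]<130)&(c.mean(1)>70)&(np.ptp(c,1)<35); k=q[m]
    if len(k)>20: print(n,len(k),np.percentile(k,[2,98],0).round(1).tolist(),cv2.minAreaRect(k[:,:2].astype(np.float32)))
E
```

```text
t 15.75 seat xyz [-1.4 -7.8 71.7] tool x,y in seat [[-0.001, -0.004, -1.0], [-1.0, -0.004, 0.001]] F(seat) [ 0.1  0.4 -0.9] w 57.9 q [ 0.31  0.75  1.38 -0.58  1.15 -1.2 ]
10 rows of [0.369, -0.012, 0.005, 0.004, -0.004, -0.001]
scene 1014 [[-29.7, -48.2, 92.5], [27.3, 25.2, 119.0]] ((-3.791797637939453, -9.26815414428711), (77.88294982910156, 80.93921661376953), 0.1793310046195984)
top 460 [[-27.7, -46.3, 98.4], [28.8, -11.4, 119.1]] ((-0.40090179443359375, -28.429819107055664), (36.49318313598633, 59.70215606689453), 89.53807830810547)
```

>>> drive_tool([
  [0.4, -0.009, 0.006, 0, 0, 0],
  [0.4, -0.009, 0.006, 0, 0, 0],
  [0.4, -0.009, 0.006, 0, 0, 0],
  [0.4, -0.009, 0.006, 0, 0, 0],
  [0.4, -0.009, 0.006, 0, 0, 0],
  [0.4, -0.009, 0.006, 0, 0, 0],
  [0.4, -0.009, 0.006, 0, 0, 0],
  [0.4, -0.009, 0.006, 0, 0, 0],
  [0.4, -0.009, 0.006, 0, 0, 0],
  [0.35, -0.009, 0.006, 0, 0, 0],
  [0, 0, 0, 0, 0, 0],
])

```text
time_s: 16.95
position: [650.4, 105.0, 46.7]
tcp_rot: [-0.568, 1.476, -0.245]
ft_force: [0.3, 0.7, -1.3]
grip_width: 57.7
```

```bash
python3 - <<'E'
from tgt import *
where(); at([.3,-6.7,-18.5],'x',-1,n=6)
E
```

```text
t 16.95 seat xyz [ 1.9 -7.4 -6.9] tool x,y in seat [[-0.0, -0.005, -1.0], [-1.0, -0.002, 0.0]] F(seat) [-1.1  0.4 -0.8] w 57.7 q [ 0.24  0.83  1.43 -0.63  1.01 -1.16]
6 rows of [0.096, 0.013, 0.006, 0.004, -0.008, -0.0]
```

>>> drive_tool([
  [0.1, 0.012, 0.006, 0, -0.008, 0],
  [0.1, 0.012, 0.006, 0, -0.008, 0],
  [0.1, 0.012, 0.006, 0, -0.008, 0],
  [0.1, 0.012, 0.006, 0, -0.008, 0],
  [0.1, 0.012, 0.006, 0, -0.008, 0],
  [0, 0, 0, 0, 0, 0],
])

```text
time_s: 17.55
position: [652.3, 101.9, 38.4]
tcp_rot: [-0.568, 1.47, -0.243]
ft_force: [0.0, -0.7, -0.3]
grip_width: 57.7
```

```bash
python3 - <<'E'
from tgt import *
where()
E
```

```text
t 17.55 seat xyz [  0.7  -6.3 -15.9] tool x,y in seat [[-0.0, 0.001, -1.0], [-1.0, -0.002, 0.0]] F(seat) [ 0.4 -0.1 -0.6] w 57.7 q [ 0.24  0.84  1.44 -0.64  0.99 -1.15]
```

Lower in small steps until contact shows.

>>> drive_tool([
  [0.07, 0, 0, 0, 0, 0],
  [0.07, 0, 0, 0, 0, 0],
  [0, 0, 0, 0, 0, 0],
])

```text
time_s: 17.85
position: [652.7, 100.5, 36.0]
tcp_rot: [-0.568, 1.47, -0.243]
ft_force: [0.1, -0.2, -0.6]
grip_width: 57.9
```

>>> drive_tool([
  [0.05, 0, 0, 0, 0, 0],
  [0.05, 0, 0, 0, 0, 0],
  [0, 0, 0, 0, 0, 0],
])

```text
time_s: 18.15
position: [653.1, 100.2, 35.4]
tcp_rot: [-0.568, 1.469, -0.243]
ft_force: [-2.5, 3.4, 4.5]
grip_width: 58.2
```

```bash
python3 - <<'E'
from tgt import *
where(); snap('scene'); O,yaw=seat(); f=np.load('scene.npz'); q=((f['w']-O)@frame(yaw)).reshape(-1,3); c=f['img'].reshape(-1,3).astype(int)
m=(abs(q[:,0])<28)&(abs(q[:,1]+7)<32)&(q[:,2]>20)&(q[:,2]<40)&(c.mean(1)>70)&(np.ptp(c,1)<35); k=q[m]; print(len(k),np.percentile(k,[2,50,98],0).round(1).tolist())
E
```

```text
t 18.15 seat xyz [  0.8  -5.9 -19.3] tool x,y in seat [[0.0, 0.002, -1.0], [-1.0, -0.002, -0.0]] F(seat) [-1.  -1.7  5.8] w 58.2 q [ 0.24  0.84  1.44 -0.64  0.98 -1.15]
412 [[-26.0, -36.7, 21.1], [-2.7, -8.7, 24.0], [27.1, 23.8, 28.3]]
```

>>> drive_tool([
  [0, 0, 0, 0, 0, 0],
  [0, 0, 0, 0, 0, 0],
  [0, 0, 0, 0, 0, 0],
  [0, 0, 0, 0, 0, 0],
], gripper=0.75)

```text
time_s: 18.6
position: [653.0, 99.3, 34.1]
tcp_rot: [-0.568, 1.47, -0.243]
ft_force: [0.3, -0.1, -0.2]
grip_width: 74.7
```

>>> drive_tool([
  [-0.3, 0, 0, 0, 0, 0],
  [-0.5, 0, 0, 0, 0, 0],
  [-0.8, 0, 0, 0, 0, 0],
  [-0.9, 0, 0, 0, 0, 0],
  [-0.9, 0, 0, 0, 0, 0],
  [-0.9, 0, 0, 0, 0, 0],
  [-0.9, 0, 0, 0, 0, 0],
  [0, 0, 0, 0, 0, 0],
])

```text
time_s: 19.4
position: [643.8, 153.0, 128.5]
tcp_rot: [-0.567, 1.462, -0.241]
ft_force: [0.8, 0.1, 0.2]
grip_width: 76.1
```

```bash
python3 - <<'E'
from tgt import *
where(); snap('scene','wrist'); O,yaw=seat()
for n in('scene','wrist'):
    f=np.load(n+'.npz'); q=((f['w']-O)@frame(yaw)).reshape(-1,3); c=f['img'].reshape(-1,3).astype(int)
    m=(abs(q[:,0])<45)&(abs(q[:,1]+5)<55)&(q[:,2]>26)&(q[:,2]<34)&(c.mean(1)>70)&(np.ptp(c,1)<35); k=q[m]
    if len(k)>20: print(n,len(k),np.percentile(k,[2,50,98],0).round(1).tolist(),cv2.minAreaRect(k[:,:2].astype(np.float32)))
a=np.load('wrist.npz')['img']; b=np.load('scene.npz')['img'][180:300,310:440]
cv2.imwrite('pics/m6.png',np.hstack([cv2.resize(a,(400,300)),cv2.resize(b,(325,300),interpolation=3)]))
print('to pad:'); k,r=at([0,-72,51-28+35],'y',1); sim(k,r)
E
```

```text
t 19.4 seat xyz [ 0.9 -3.9 88. ] tool x,y in seat [[-0.001, 0.009, -1.0], [-1.0, -0.001, 0.001]] F(seat) [0.1 0.8 0.2] w 76.1 q [ 0.32  0.73  1.37 -0.57  1.16 -1.21]
scene 146 [[-26.7, -59.2, 26.0], [3.5, -7.8, 26.7], [27.6, 25.6, 28.6]] ((0.22690773010253906, -16.200305938720703), (86.60004425048828, 56.074302673339844), 89.05182647705078)
wrist 1450 [[-25.3, -56.0, 26.0], [1.6, -10.2, 26.5], [27.8, 27.9, 28.3]] ((0.7098445892333984, -14.819232940673828), (89.45960235595703, 55.974403381347656), 89.53367614746094)
to pad:
17 rows of [0.078, -0.144, -0.161, 0.925, 0.001, -0.002]
3 world [634. 140. 125.] seat [  8. -16.  80.] tipdir [ 0.11 -0.49 -0.87]
6 world [623. 131. 123.] seat [ 13. -28.  75.] tipdir [ 0.11 -0.49 -0.87]
9 world [611. 126. 120.] seat [ 14. -41.  71.] tipdir [ 0.11 -0.49 -0.87]
12 world [599. 123. 115.] seat [ 11. -54.  66.] tipdir [ 0.11 -0.49 -0.87]
15 world [587. 123. 108.] seat [  6. -65.  61.] tipdir [ 0.11 -0.49 -0.87]
17 world [580. 125. 102.] seat [ -0. -72.  58.] tipdir [ 0.11 -0.49 -0.87]
```

View pics/m6.png

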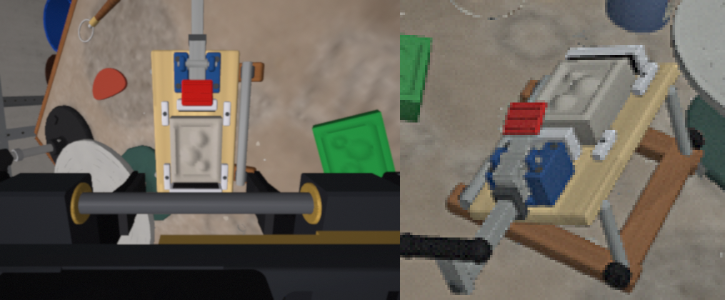

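```bash
python3 - <<'E'
from tgt import *
at([0,-72,55],'x',-1,n=8)
E
```

```text
8 rows of [0.185, 0.005, -0.414, 0.002, 0.004, -0.001]
```

>>> drive_tool([
  [0.18, 0.005, -0.414, 0, 0, 0],
  [0.18, 0.005, -0.414, 0, 0, 0],
  [0.18, 0.005, -0.414, 0, 0, 0],
  [0.18, 0.005, -0.414, 0, 0, 0],
  [0.18, 0.005, -0.414, 0, 0, 0],
  [0.18, 0.005, -0.414, 0, 0, 0],
  [0.18, 0.005, -0.414, 0, 0, 0],
  [0.18, 0.005, -0.414, 0, 0, 0],
  [0, 0, 0, 0, 0, 0],
], gripper=-1)

```text
time_s: 20.4
position: [578.2, 122.4, 98.6]
tcp_rot: [-0.569, 1.472, -0.243]
ft_force: [-0.5, 0.5, -0.4]
grip_width: 12.1
```

>>> drive_tool([
  [0.25, 0, 0, 0, 0, 0],
  [0.25, 0, 0, 0, 0, 0],
  [0.25, 0, 0, 0, 0, 0],
  [0.25, 0, 0, 0, 0, 0],
  [0, 0, 0, 0, 0, 0],
])

```text
time_s: 20.9
position: [581.9, 112.7, 80.9]
tcp_rot: [-0.568, 1.471, -0.243]
ft_force: [-0.1, -0.5, -0.3]
grip_width: 0.3
```

```bash
python3 - <<'E'
from tgt import *
where()
E
```

```text
t 20.9 seat xyz [  0.  -72.8  33.7] tool x,y in seat [[-0.0, -0.0, -1.0], [-1.0, -0.002, 0.0]] F(seat) [ 0.2 -0.2 -0.5] w 0.3 q [ 0.29  0.72  1.58 -0.64  0.99 -1.1 ]
```

>>> drive_tool([
  [0.15, 0, 0, 0, 0, 0],
  [0.15, 0, 0, 0, 0, 0],
  [0.15, 0, 0, 0, 0, 0],
  [0.15, 0, 0, 0, 0, 0],
  [0, 0, 0, 0, 0, 0],
])

```text
time_s: 21.4
position: [584.9, 108.0, 72.0]
tcp_rot: [-0.567, 1.467, -0.242]
ft_force: [1.0, 2.9, 4.2]
grip_width: 0.1
```

```bash
python3 - <<'E'
from tgt import *
where()
E
```

```text
t 21.4 seat xyz [  0.1 -70.9  23.3] tool x,y in seat [[-0.001, 0.005, -1.0], [-1.0, -0.001, 0.001]] F(seat) [-0.2  1.6  4.9] w 0.1 q [ 0.28  0.73  1.59 -0.65  0.96 -1.09]
```

>>> drive_tool([
  [0.13, 0, 0, 0, 0, 0],
  [0.13, 0, 0, 0, 0, 0],
  [0.13, 0, 0, 0, 0, 0],
  [0, 0, 0, 0, 0, 0],
])

```text
time_s: 21.8
position: [584.2, 103.4, 64.7]
tcp_rot: [-0.568, 1.47, -0.243]
ft_force: [0.2, 0.4, 0.2]
grip_width: 0.6
```

```bash
python3 - <<'E'
from tgt import *
where(); snap('scene'); O,yaw=seat(); report('scene',O,yaw)
E
```

```text
t 21.8 seat xyz [  0.1 -72.5  14.8] tool x,y in seat [[-0.0, 0.001, -1.0], [-1.0, -0.002, 0.0]] F(seat) [-0.2  0.3  0.4] w 0.6 q [ 0.27  0.74  1.6  -0.66  0.95 -1.08]
scene
red 77 rect [   4.9 -111.6] [151.5  59.3] 65.3 lo [-11.4 -96.3  38. ] hi [ 27.2 -59.4 190.9] med [  9.1 -76.9  41.7]
fence 174 rect [20.9 39.6] [100.2  33.1] 15.9 lo [-5.  26.3 16.7] hi [63.7 55.4 29.4] med [19.5 36.7 22.8]
jaw 582 rect [  0.5 -24.9] [58.5 70.1] 1.1 lo [-24.8 -52.   16.5] hi [28.5  7.9 27.4] med [  8.3 -19.2  23.7]
blue 270 rect [  0.4 -98.9] [48.9 48.7] 3.3 lo [ -21.  -113.1   16.2] hi [ 23.4 -75.7  38.6] med [  16.7 -100.8   26.9]
handle 357 rect [   0.7 -191.1] [70.2 15.4] 1.6 lo [ -31.9 -196.7   36.7] hi [  34.3 -184.9   53.2] med [   3.7 -192.8   48.8]
bed 422 rect [ 27.6 -17.6] [104.8  47.6] 90.0 lo [ 11.1 -67.3  -2.5] hi [50.5 27.8  1.8] med [ 40.9 -26.1  -0.1]
ledge few 0
rail 163 rect [ 33. -12.] [ 16.  103.9] 0.3 lo [ 26.5 -60.4   5.2] hi [40.  37.6 10.6] med [33.  -4.6  7.5]
```

>>> drive_tool([
  [-0.4, 0, 0, 0, 0, 0],
  [-0.8, 0, 0, 0, 0, 0],
  [-0.9, 0, 0, 0, 0, 0],
  [-0.9, 0, 0, 0, 0, 0],
  [-0.9, 0, 0, 0, 0, 0],
  [-0.9, 0, 0, 0, 0, 0],
  [-0.9, 0, 0, 0, 0, 0],
  [-0.9, 0, 0, 0, 0, 0],
  [0, 0, 0, 0, 0, 0],
  [0, 0, 0, 0, 0, 0],
])

```text
time_s: 22.85
position: [569.8, 168.4, 179.4]
tcp_rot: [-0.568, 1.469, -0.242]
ft_force: [-0.2, 0.8, -0.7]
grip_width: 0.3
```

```bash
python3 - <<'E'
from tgt import *
where(); snap('scene','wrist'); O,yaw=seat(); report('wrist',O,yaw)
for n in('scene','wrist'):
    f=np.load(n+'.npz'); q=((f['w']-O)@frame(yaw)).reshape(-1,3); c=f['img'].reshape(-1,3).astype(int)
    m=(abs(q[:,0])<45)&(q[:,1]>-60)&(q[:,1]<60)&(q[:,2]>26.8)&(q[:,2]<34)&(c.mean(1)>70)&(np.ptp(c,1)<35); k=q[m]
    if len(k)>20: print(n,len(k),np.percentile(k,[2,50,98],0).round(1).tolist())
a=np.load('wrist.npz')['img']; b=np.load('scene.npz')['img'][150:300,240:440]
cv2.imwrite('pics/m7.png',np.hstack([cv2.resize(a,(400,300)),cv2.resize(b,(400,300),interpolation=3)]))
E
```

```text
t 22.85 seat xyz [-1.000e-01 -7.290e+01  1.475e+02] tool x,y in seat [[-0.0, 0.002, -1.0], [-1.0, -0.002, 0.0]] F(seat) [-1.1 -0.1 -0.2] w 0.3 q [ 0.38  0.6   1.48 -0.55  1.21 -1.17]
wrist
red 858 rect [  0.3 -72.2] [28.6 23. ] 0.5 lo [-12.9 -83.1  45.9] hi [ 14.4 -61.3  55.4] med [  0.4 -72.4  51.1]
fence 18 rect [ 0.1 47.4] [1.1 9.8] 0.2 lo [-0.5 42.6 21. ] hi [ 0.6 52.2 23.1] med [ 0.1 46.5 21.8]
jaw 1090 rect [  0.8 -38.2] [58.1 24. ] 0.2 lo [-25.7 -49.8  19.4] hi [ 27.3 -27.8  26.9] med [  0.8 -37.1  25.2]
blue 953 rect [  0.6 -91.6] [46.2 39.3] 0.8 lo [ -21.9 -110.5   24.8] hi [ 23.  -74.4  39.4] med [ -7.5 -94.3  28.3]
handle 1664 rect [   0.4 -187.1] [16.1 73.7] 89.5 lo [ -33.3 -194.    46. ] hi [  33.3 -180.3   53. ] med [   0.2 -186.5   50.5]
bed 1688 rect [  2.2 -43.7] [52.6 99.8] 90.0 lo [-46.2 -68.4  -1.7] hi [ 50.7 -19.4   1.5] med [ 23.5 -49.6   0. ]
ledge 173 rect [-33.8 -47.4] [27.2 11.6] 75.7 lo [-37.4 -60.3   6.1] hi [-30.9 -35.    9.2] med [-34.1 -47.9   7.9]
rail 185 rect [ 33.4 -48.2] [15.2 26.7] 2.6 lo [ 28.1 -60.6   6.3] hi [ 41.  -35.4   9.5] med [ 37.  -48.2   8. ]
scene 69 [[-26.3, -37.0, 26.8], [1.5, -3.7, 27.3], [27.0, 32.4, 29.1]]
wrist 47 [[-25.7, -48.5, 26.8], [-5.3, -32.6, 27.0], [26.1, -28.4, 28.0]]
```

View pics/m7.png

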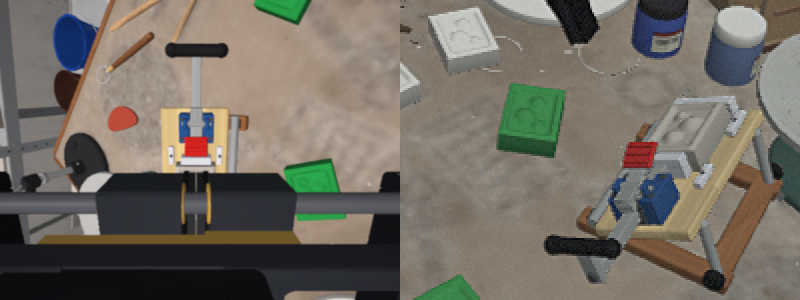

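```bash
python3 -c "
from station import bot
print(bot.hand_in())"
```

```text
the job is handed in; nothing more can be done
None
```

The grey mould is clamped on the stand and the job is handed in, at about 23 s of the 67 s allowed. I pulled the jaw to its stop and the catch held it. I then set the mould relief side up in the channel, let go, pressed the red pad and backed off.

- **Clamping:** the last camera checks put the handle about 23.5 mm out, against the expected 24 mm. The jaw sits against the mould.
- **Seating:** the mould lies flat, its top about 28–29 mm above the bed, with its long side along the ledge. It spans from y ≈ -37 mm towards the fence; the last views did not measure the fence contact directly.
- **Release:** the catch pad is back at its rest height, and the arm is clear with no contact force.
- **White moulds:** I never touched them. I did not measure them again afterwards.

**TCP mismatch:** the reported TCP lay about 28 mm ahead of the real fingertips along the tool. My first grip closed above the handle because of it, with no force felt. I measured the offset in the camera depth and corrected for it from then on.

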